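Pull a stuck pipe sleeve off its mandrel at the hold-down fork

ROBOT

A 7-joint arm with a two-finger parallel gripper is mounted at the origin on a cart in front of the work surface, level with it; the furniture and walls round the work are solid. World frame = base frame: x ahead of the robot, y to its left, z up, the work surface at z = 0. Lengths are in m, angles in rad, forces in N, time in s.
With the tool pointing down it reaches from about 0.4 to 0.85 m from the base axis. Payload 10.4 kg.
Tool frame: the origin (TCP) lies midway between the tips of the shut fingers; the grasp point (between the pads) lies 19 mm behind it; z points along the fingers, y is the direction in which the jaws open and shut (so a half turn about z gives the same grasp; the last joint's range is limited). The gripper opens to 85 mm and grips with 20 to 120 N. Pads are 22 mm wide; open, the fingers measure 114 mm over their backs; the gripper's body (76 mm by 85 mm) begins 54 mm behind the grasp point. The pads swing forward as they close: fully open they stand 13 mm farther back than shut.
Start: joints at [-1.149, 0.332, -0.065, 1.46, 0.022, 1.35, -0.088], TCP at [0.269, 0.564, 0.231] pointing down, gripper open.
Joint ranges: [-2.6, 2.6], [-0.5, 2.12], [-1.47, 1.34], [0.16, 2.42], [-1.27, 4.41], [0.06, 2.06], [-2.6, 2.6]. Speed limits (rad/s): [2.22, 2.22, 2.79, 2.79, 3.14, 3.14, 3.14].

INTERFACE

Orientations are given as a unit quaternion [x, y, z, w].
In Python, from station import arm gives the robot as it stands.
- The arm moves only by the tool apply_moves, never from a script. Its argument "rows" is one flat list of numbers, 7 for each row, row after row: the shift along the tool's x, y, z in m, then the turn, a rotation vector about the tool's x, y, z in rad, then the closure, from -1 (fully open) to 1 (shut), so that 0 is half open. In form: [dx, dy, dz, rx, ry, rz, gripper, dx, dy, dz, rx, ry, rz, gripper, ...]. A call has 1 to 5 rows; each row shifts and turns the commanded pose from where the row before left it, along the tool's axes as they then stand; what a row does not reach is not made up. A row lasts 1/12 s, in which the tool goes at most 41.7 mm and 7.16 degrees, less where a joint would pass 70% of its speed; a pose out of reach is approached as far as the arm can. A call with a gripper value outside its range is refused whole. The fingers move at their own pace and stop on an object; the grip force is fixed at half the most. Time passes only in rows, so rows that do not move let the fingers close. It gives the time, the measured TCP pose, the force and the opening at its end, in the units of the state.
- arm.get_state(): the state, without advancing time (a new reading comes with each control period).
- arm.capture(name): name is "scene" or "top"; returns the picture (400x640x3 uint8, red, green, blue); there is no depth.
- arm.calibration(name): a dict with "fx", "fy", "cx", "cy" (pixels), "D" ([k1, k2, p1, p2, k3] as OpenCV has them; the pictures are not rectified), "origin" and "orientation" of the camera in the world. Camera axes: x right, y down, z forward; pixel columns grow to the right and rows downward; lengths in m; the calibration is good to about 2 mm. A picture is of the moment at which its call begins. calibration takes no time and is no camera call.
- arm.finish_job(): hands the job in, once; it reports no verdict.
Trained networks look in the newest picture that a camera, given by its name, has taken for a name from the list of things; names that differ only in an ending like _2 or _b are one class to them, and where a whole thing is asked for, a point or a joint stands for the part that bears it (a point fixed in the world has none). Each returns a list of dicts, best first, with "confidence" (0 to 1); they miss things now and then, are a little off and sometimes report something else, mostly with a low value. They report only what shows in the picture. A call takes as long as a camera call. They do not tell look-alikes from the thing itself.
- arm.spot_in(thing, camera): "location" ([column, row] in pixels, amid what is visible of it).
- arm.outline_of(thing, camera): "mask" (400x640 bool, what is visible of it) and "location" ([column, row] in pixels, amid what is visible of it).
- arm.tip_of(thing, camera): "location" ([column, row] in pixels: a listed point, or the origin of a listed thing).
The state is a dict: "time": time; "qpos": joint angles; "qd": joint speeds; "joint_torque": joint torques, N m; "ee_pos": TCP position; "tool_rot": TCP orientation; "force": force on the tool from outside, world axes, zero at the start; "ft_torque": the same for the moment, N m; "width": finger opening in m.
Only numpy, scipy, OpenCV 4.12 (cv2) and the standard library are available. Lean on these libraries where they do the work, as an engineer would, in place of code of your own. Each camera call takes 0.05 s, during which the arm holds its last target. There are 200 camera calls.

TASK

The short grey pipe sleeve is stuck on the footed steel mandrel it stands on. Take hold of the sleeve, slide it along the table with its mandrel until the mandrel's round foot is fully home under the lips of the hold-down fork, then pull the sleeve straight up off the mandrel and set it down, not dropped, upright in the empty square plywood tray. The mandrel's foot must stay down on the table all the while, and the mandrel stays behind, home in the fork.

Things in the scene. Friction and masses are not known exactly. Their poses are not given: they have to be found in the camera images.
- sleeve_center (a point): Centre, half-way up, of the grey pipe sleeve: plain open tube, 47 mm outside, 40 mm bore, 91 mm tall, 0.1 kg, z along the tube. It starts upright round the mandrel's post, its lower end 13.5 mm, centre 59 mm, top 104.5 mm above the table; the post's rounded top shows 3.5 mm above it. A like sleeve that stands elsewhere without a mandrel is not wanted.
- mandrel: Loose steel mandrel, 0.3 kg. Origin: centre of the underside of its foot, z up. Foot: disc, 100 mm wide, 10 mm thick, gliding easily on nylon; 3.5 mm seat pads under the sleeve. Post: 33 mm wide, top 108 mm high. Springs in it grip the sleeve: freeing it takes 6 to 14 N, more than the mandrel weighs, so unheld it comes up too. The sleeve is loose after 75 mm, clear of the post after 95 mm.
- fork: U-shaped steel hold-down fork fixed to the table, 124 x 156 mm, top 20 mm high, bolts to 28 mm. Origin: on the table where the foot's centre sits when home; +x points into the fork, z up; mouth edge at x = -55 mm. Slot between the lips 70 mm wide; undersides of the lips 14 mm high; side rails 124 mm apart; the back stop stops the foot's centre at x = +3 mm.
- tray: Empty square plywood tray fixed to the table, 140 x 140 mm outside, open on top, walls 7 mm thick and 30 mm high, inner floor 7 mm above the table. Origin: centre of its underside, x and y along its sides, z up.
Not all that is in view belongs to the job. What is shaped like the part that bears sleeve_center but blue is not meant. Leave any pink look-alike of the mandrel alone.

How it is judged:
By the outcome, as a careful person would: the job done as asked, in the order asked, and still so for the second after the job is handed in, with the robot touching nothing.
It also fails if it takes over 54 s, if anything falls off the work surface, if the arm or the gripper's body presses on something with over 40 N, if the wrist force passes 120 N, or if a joint passes its speed limit or range.

## Working session

There is one attempt and no reset: what is moved stays moved. The work goes in short steps, Python scripts to look and compute and a tool call to move; the robot and the scene stay as the last step left them, time stands still between calls to the robot, and variables do not carry over. Pictures are saved under pics/ and viewed, about 8 in all and at most 12, crops included, and the job is handed in when it is done.

Besides the shell and the picture viewer there is one more tool, called after "Call:" as name(argument=value, ...) on one line, values as JSON. apply_moves: Moves the arm, as the interface text tells. Its arguments: {"type":"object","properties":{"rows":{"type":"array"}},"required":["rows"]}

```bash
mkdir -p pics
cat > h.py <<'E'
import numpy as np, cv2
from scipy.spatial.transform import Rotation as R
from station import arm
def ray(name,px):
    c=arm.calibration(name); K=np.array([[c['fx'],0,c['cx']],[0,c['fy'],c['cy']],[0,0,1.]])
    u=cv2.undistortPoints(np.array([[px]],float),K,np.array(c['D'],float))[0,0]
    Rm=R.from_quat(c['orientation']).as_matrix()
    return np.array(c['origin']),Rm@np.array([u[0],u[1],1.])
def at_z(name,px,z):
    o,d=ray(name,px); return o+d*(z-o[2])/d[2]
def proj(name,P):
    c=arm.calibration(name); K=np.array([[c['fx'],0,c['cx']],[0,c['fy'],c['cy']],[0,0,1.]])
    Rm=R.from_quat(c['orientation']).as_matrix()
    q=(np.atleast_2d(P)-np.array(c['origin']))@Rm
    return cv2.projectPoints(q,np.zeros(3),np.zeros(3),K,np.array(c['D'],float))[0][:,0]
def save(name,f,crop=None,s=1):
    im=arm.capture(name)
    cv2.imwrite('pics/raw_'+f,im[:,:,::-1])
    if crop: im=im[crop[1]:crop[3],crop[0]:crop[2]]
    im=cv2.resize(im,None,fx=s,fy=s,interpolation=cv2.INTER_CUBIC)
    cv2.imwrite('pics/'+f,im[:,:,::-1]);
E
python3 - <<'E'
from h import *
for n in ['scene','top']:
    c=arm.calibration(n); print(n,{k:np.round(v,3).tolist() for k,v in c.items()})
    save(n,n+'0.png')
    for t in ['sleeve_center','mandrel','fork','tray']:
        for f in (arm.spot_in,arm.tip_of):
            print(n,t,f.__name__,[(np.round(d['location'],1).tolist(),round(d['confidence'],2)) for d in f(t,n)][:4])
s=arm.get_state(); print({k:np.round(v,3).tolist() for k,v in s.items()})
E
```

```text
scene {'fx': 516.055, 'fy': 516.055, 'cx': 322.884, 'cy': 199.697, 'D': [-0.134, 0.0, 0.0, 0.0, 0.0], 'origin': [-0.016, -0.806, 1.259], 'orientation': [0.902, -0.269, 0.104, -0.323]}
scene sleeve_center call [([285.7, 207.2], 0.84), ([288.3, 257.6], 0.55)]
scene sleeve_center call [([285.7, 201.2], 0.78), ([288.4, 253.5], 0.74)]
scene mandrel call [([306.9, 133.0], 0.96), ([264.4, 153.9], 0.58)]
scene mandrel call [([287.7, 217.1], 0.92)]
scene fork call [([357.1, 202.1], 0.87)]
scene fork call [([349.8, 209.1], 0.77)]
scene tray call [([265.4, 153.3], 0.96)]
scene tray call [([267.7, 156.5], 0.64)]
top {'fx': 368.575, 'fy': 368.575, 'cx': 318.254, 'cy': 197.439, 'D': [-0.059, 0.0, 0.0, 0.0, 0.0], 'origin': [0.424, -0.0, 1.185], 'orientation': [0.707, -0.706, 0.025, -0.027]}
top sleeve_center call []
top sleeve_center call [([301.5, 221.8], 0.57), ([350.4, 247.3], 0.51)]
top mandrel call [([300.7, 217.9], 0.92), ([216.3, 142.6], 0.82)]
top mandrel call [([301.8, 219.2], 0.83), ([215.9, 142.0], 0.64)]
top fork call [([327.9, 149.6], 0.72)]
top fork call [([322.9, 163.3], 0.8)]
top tray call [([218.8, 193.5], 0.75), ([293.0, 218.9], 0.65)]
top tray call [([220.5, 195.5], 0.76)]
{'time': 0.9, 'qpos': [-1.149, 0.332, -0.065, 1.46, 0.022, 1.35, -0.089], 'qd': [-0.001, -0.001, 0.0, 0.001, -0.001, 0.001, -0.001], 'joint_torque': [-0.001, -62.521, 0.049, -39.183, 0.017, 0.002, -0.0], 'ee_pos': [0.269, 0.564, 0.231], 'tool_rot': [0.221, 0.975, 0.0, 0.0], 'force': [-0.039, -0.174, 0.237], 'ft_torque': [-0.043, -0.029, 0.017], 'width': 0.085}
```

Run:
```python
import cv2
a=cv2.imread('pics/raw_top0.png'); cv2.imwrite('pics/top_a.png',cv2.resize(a[80:300,150:440],None,fx=2.7,fy=2.7,interpolation=cv2.INTER_CUBIC))
b=cv2.imread('pics/raw_scene0.png'); cv2.imwrite('pics/scene_a.png',cv2.resize(b[90:310,190:480],None,fx=2.7,fy=2.7,interpolation=cv2.INTER_CUBIC))
```

```text
(no output)
```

View pics/top_a.png

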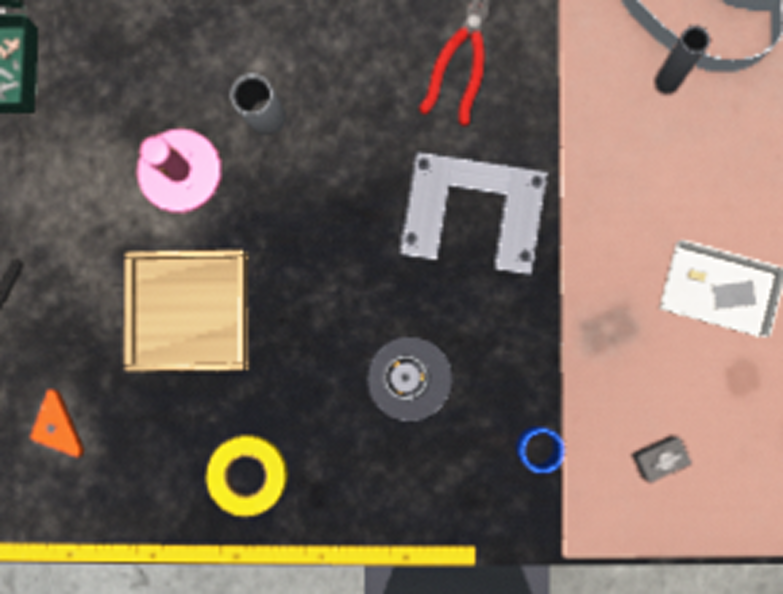

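View pics/scene_a.png

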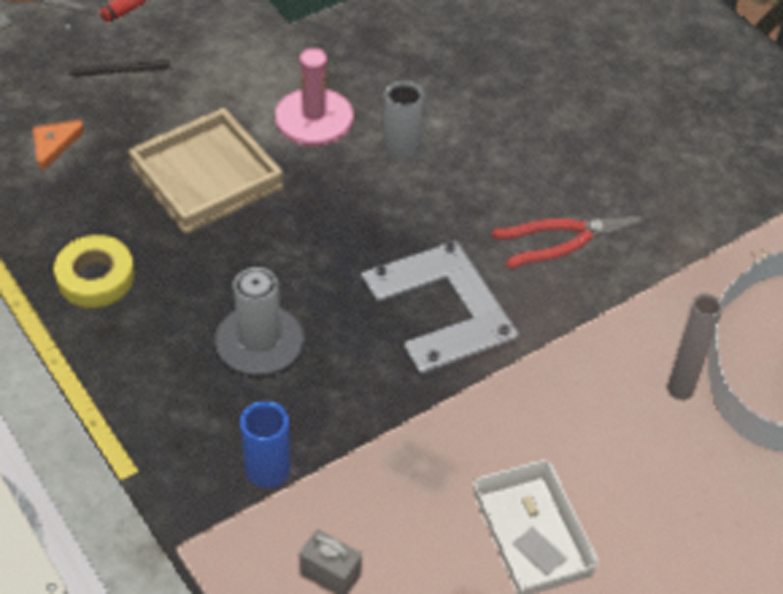

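In the top view the wanted sleeve is at (300,220): grey, on the steel mandrel. Possible mix-ups are the bare grey sleeve at (243,115), the blue tube at (350,247), the pink mandrel at (215,142) and the dark pipe at (405,100). The fork is near (325,157) with its mouth facing the robot, and the tray is near (219,195). Next I fit poses in both views.

```bash
cat > fit.py <<'E'
from h import *
from scipy.optimize import minimize
S=4
def poly(pts,zs):  # extruded polygon
    return [np.c_[pts,np.full(len(pts),z)] for z in zs]
def circ(r): 
    t=np.linspace(0,2*np.pi,48,endpoint=False); return np.c_[r*np.cos(t),r*np.sin(t)]
def box(x0,x1,y0,y1): return np.array([[x0,y0],[x1,y0],[x1,y1],[x0,y1]],float)
# each model: list of convex parts (stacked pts) 
def ext(p,z0,z1): return np.vstack(poly(p,[z0,z1]))
FORK=[ext(box(-.055,.069,.035,.078),0.0,.02),ext(box(-.055,.069,-.078,-.035),0.0,.02),ext(box(.04,.069,-.078,.078),0.0,.02)]
TRAY=[ext(box(-.07,.07,-.07,.07),0,.03)]
MAN=[ext(circ(.05),0,.01),ext(circ(.0235),.0135,.1045),ext(circ(.012),.1045,.108)]
SLV=[ext(circ(.0235),-.0455,.0455)]
def render(cam,parts,p,z=0):
    im=np.zeros((400*S,640*S),np.uint8); c,s=np.cos(p[2]),np.sin(p[2])
    for q in parts:
        w=np.c_[c*q[:,0]-s*q[:,1]+p[0],s*q[:,0]+c*q[:,1]+p[1],q[:,2]+z]
        h=cv2.convexHull(((proj(cam,w)+.5)*S).astype(np.float32))
        cv2.fillConvexPoly(im,(h*16).astype(np.int32),1,shift=4)
    return im>0
def fit(parts,masks,p0,yaw=True,z=0):
    big={k:cv2.resize(m.astype(np.float32),None,fx=S,fy=S,interpolation=cv2.INTER_LINEAR)>.5 for k,m in masks.items()}
    def cost(v):
        p=[v[0],v[1],v[2] if yaw else 0]; t=0
        for k,m in big.items():
            r=render(k,parts,p,z); t+=1-(r&m).sum()/max(1,(r|m).sum())
        return t/len(big)
    n=3 if yaw else 2
    sim=np.vstack([p0[:n]]+[np.array(p0[:n])+d for d in np.diag([.01,.01,.1])[:n,:n]])
    o=minimize(cost,p0[:n],method='Nelder-Mead',options=dict(initial_simplex=sim,xatol=2e-4,fatol=1e-4,maxiter=90))
    return o.x,o.fun
E
cat > m.py <<'E'
from fit import *
ms={}
for n in ['scene','top']:
    arm.capture(n)
    for t in ['mandrel','fork','tray','sleeve_center']:
        ms[t,n]=[(d['mask'],np.round(d['location'],0),round(d['confidence'],2)) for d in arm.outline_of(t,n)]
        print(n,t,[(l.tolist(),c,int(m.sum())) for m,l,c in ms[t,n]])
import pickle; pickle.dump(ms,open('ms.pkl','wb'))
E
python3 m.py
```

```text
scene mandrel [([284.0, 222.0], 0.7, 577), ([305.0, 133.0], 0.56, 630)]
scene fork [([359.0, 202.0], 0.56, 1206)]
scene tray [([266.0, 151.0], 0.57, 1536)]
scene sleeve_center [([285.0, 204.0], 0.75, 423), ([286.0, 220.0], 0.67, 590), ([288.0, 255.0], 0.58, 497)]
top mandrel [([216.0, 144.0], 0.92, 736), ([303.0, 218.0], 0.91, 685)]
top fork [([326.0, 150.0], 0.71, 1137)]
top tray [([221.0, 192.0], 0.7, 2000)]
top sleeve_center [([356.0, 247.0], 0.59, 158)]
```

```bash
cat > m2.py <<'E'
from fit import *
import pickle; ms=pickle.load(open('ms.pkl','rb'))
def pick(t,n,px): return min(ms[t,n],key=lambda a:np.hypot(*(a[1]-px)))[0]
sc=pick('mandrel','scene',(286,215))|pick('sleeve_center','scene',(286,205))
tp=pick('mandrel','top',(301,219))
jobs={'fork':(FORK,{'scene':pick('fork','scene',(357,202)),'top':pick('fork','top',(326,155))},[*at_z('top',(324,160),.01)[:2],-.16],True),
'tray':(TRAY,{'scene':pick('tray','scene',(265,153)),'top':pick('tray','top',(219,195))},[*at_z('top',(219,195),.02)[:2],-.01],True),
'man':(MAN,{'scene':sc,'top':tp},[*at_z('top',(301,219),.01)[:2],0],False)}
for k,(P,M,p0,y) in jobs.items():
    print(k,np.round(p0,3))
    for sub in (M,{'scene':M['scene']},{'top':M['top']}):
        x,f=fit(P,sub,p0,y); print('  ',list(sub),np.round(x,4),round(f,3))
    if k=='man': print(proj('top',[[x[0],x[1],.0]]),proj('top',[[x[0],x[1],.108]]))
E
time python3 m2.py
python3 - <<'E'
from h import *
# colour-free foot/post checks by handpicked pixels from the view
print(at_z('top',(150+404.5/2.7,80+377.5/2.7),.108)[:2], at_z('top',(150+410/2.7,80+379/2.7),.005)[:2])
f=lambda x,y,z:at_z('top',(150+x/2.7-.3,80+y/2.7-.3),z)[:2].round(4)
print('fork corners',[f(*p,.02).tolist() for p in [(417,153),(548,173),(531,273),(497,268),(436,259),(401,250)]])
print('tray top corners',[f(*p,.03).tolist() for p in [(124,252),(247,251),(247,370),(124,370)]])
E
```

```text
fork [ 0.632 -0.015 -0.16 ]
   ['scene', 'top'] [ 0.6295 -0.015  -0.1542] 0.139
   ['scene'] [ 0.6301 -0.0137 -0.1571] 0.123
   ['top'] [ 0.6283 -0.0171 -0.1504] 0.136
tray [ 0.518  0.32  -0.01 ]
   ['scene', 'top'] [0.5201 0.3226 0.022 ] 0.044
   ['scene'] [0.5205 0.3247 0.005 ] 0.032
   ['top'] [0.5188 0.3204 0.0051] 0.035
man [0.442 0.058 0.   ]
   ['scene', 'top'] [0.4395 0.0582] 0.103
   ['scene'] [0.4395 0.0602] 0.038
   ['top'] [0.4399 0.056 ] 0.131
[[301.79288339 219.79323553]] [[300.04457485 219.27983217]]
[0.43836489 0.05669794] [0.43801359 0.05560095]
fork corners [[0.7074, 0.0487], [0.6833, -0.1071], [0.5636, -0.0862], [0.5695, -0.0462], [0.5801, 0.0258], [0.5908, 0.0671]]
tray top corners [[0.5874, 0.3937], [0.5883, 0.2476], [0.4488, 0.2452], [0.4484, 0.39]]
real	0m15.603s
user	0m12.749s
sys	0m0.794s
```

```bash
cat >> h.py <<'E'
def to(target):  # world target TCP -> remaining shift in tool axes
    s=arm.get_state(); r=R.from_quat(s['tool_rot']); d=r.inv().apply(np.array(target)-s['ee_pos'])
    y=r.apply([0,1,0]); print('t',round(s['time'],2),'pos',np.round(s['ee_pos'],4),'tool d',np.round(d,4),'yaw_y',round(np.degrees(np.arctan2(y[1],y[0])),2),'tilt z',np.round(r.apply([0,0,1]),3),'F',np.round(s['force'],1),'w',round(s['width'],4))
E
python3 - <<'E'
import cv2
b=cv2.imread('pics/raw_scene0.png'); cv2.imwrite('pics/crop1.png',cv2.resize(b[180:240,255:315],None,fx=8,fy=8,interpolation=cv2.INTER_CUBIC))
E
```

```text
(no output)
```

View pics/crop1.png

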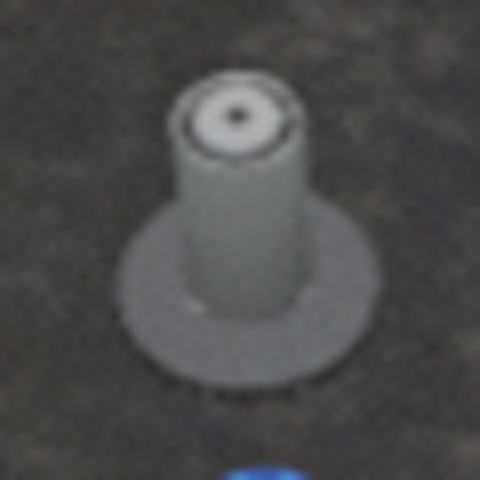

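Call:
apply_moves(rows=[0,0,0,0,0,-0.0977,-1,0,0,0,0,0,-0.0977,-1,0,0,0,0,0,-0.0977,-1])

```text
time: 1.65
ee_pos: [0.2688, 0.5642, 0.2313]
tool_rot: [0.073, 0.997, 0.0, 0.0]
force: [0.4, -0.2, -0.1]
width: 0.0856
```

The crop shows the right part: a grey sleeve on the grey footed mandrel, with the post's rounded top showing inside it (scene about 285,200). Moving above it.

Call:
apply_moves(rows=[-0.0176,-0.0338,0,0,0,0,-1,-0.0176,-0.0338,0,0,0,0,-1,-0.0176,-0.0338,0,0,0,0,-1,-0.0176,-0.0338,0,0,0,0,-1,-0.0176,-0.0338,0,0,0,0,-1])

```text
time: 2.07
ee_pos: [0.3307, 0.3821, 0.2314]
tool_rot: [0.076, 0.997, 0.0, 0.0]
force: [2.0, -0.1, 1.1]
width: 0.0852
```

Call:
apply_moves(rows=[-0.0176,-0.0338,0,0,0,0,-1,-0.0176,-0.0338,0,0,0,0,-1,-0.0176,-0.0338,0,0,0,0,-1,-0.0176,-0.0338,0,0,0,0,-1,-0.0176,-0.0338,0,0,0,0,-1])

```text
time: 2.48
ee_pos: [0.3921, 0.2017, 0.2316]
tool_rot: [0.076, 0.997, 0.0, 0.0]
force: [0.1, 1.3, 0.3]
width: 0.0854
```

Call:
apply_moves(rows=[-0.0176,-0.0338,0,0,0,0,-1,-0.0176,-0.0338,0,0,0,0,-1,-0.0176,-0.0338,0,0,0,0,-1,0,0,0,0,0,0,-1,0,0,0,0,0,0,-1])

```text
time: 2.9
ee_pos: [0.4292, 0.0934, 0.2316]
tool_rot: [0.078, 0.997, 0.0, 0.0]
force: [-0.7, 1.4, -0.6]
width: 0.0852
```

```bash
python3 -c "
from h import *
to([.4395,.058,.056])"
```

```text
t 2.9 pos [0.4292 0.0934 0.2316] tool d [-0.0156 -0.0335  0.1756] yaw_y 81.06 tilt z [ 0.001  0.001 -1.   ] F [-0.7  1.4 -0.6] w 0.0852
```

Call:
apply_moves(rows=[-0.0156,-0.0335,0,0,0,0,-1,0,0,0.03,0,0,0,-1,0,0,0.03,0,0,0,-1,0,0,0.03,0,0,0,-1,0,0,0,0,0,0,-1])

```text
time: 3.32
ee_pos: [0.4358, 0.0601, 0.1367]
tool_rot: [0.075, 0.997, -0.001, -0.004]
force: [-1.8, 0.5, -0.1]
width: 0.0854
```

```bash
python3 -c "
from h import *
to([.4395,.058,.056])
save('scene','s1.png',(215,120,365,250),4)
save('top','t1.png',(240,160,360,280),4)
a=cv2.imread('pics/s1.png');b=cv2.imread('pics/t1.png');b=cv2.resize(b,(520,520));cv2.imwrite('pics/c1.png',cv2.resize(np.hstack([a,b]),None,fx=.7,fy=.7))
"
```

```text
t 3.32 pos [0.4358 0.0601 0.1367] tool d [-0.0045 -0.0013  0.0807] yaw_y 81.41 tilt z [-0.007 -0.002 -1.   ] F [-1.8  0.5 -0.1] w 0.0854
```

View pics/c1.png

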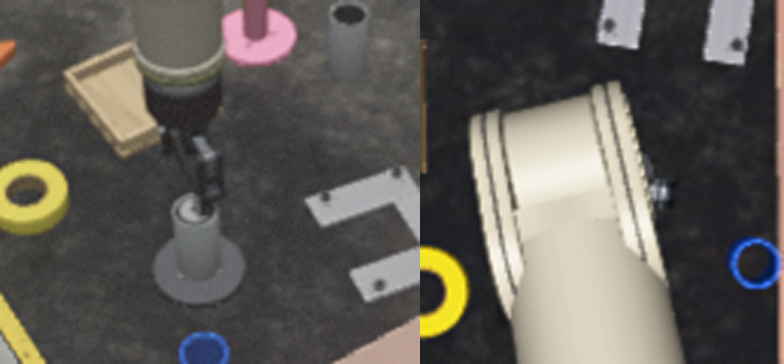

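```bash
python3 -c "
from h import *
to([.4395,.058,.056])
s=arm.get_state(); r=R.from_quat(s['tool_rot'])
for y in (-.0425,.0425): print(proj('scene',s['ee_pos']+r.apply([0,y,-.013])))
"
```

```text
t 3.42 pos [0.4386 0.0605 0.1416] tool d [-0.0014 -0.0023  0.0856] yaw_y 81.39 tilt z [-0.001 -0.001 -1.   ] F [-0.   0.5 -0.1] w 0.0853
[[288.16366556 193.66567537]]
[[276.9798388 173.291091 ]]
```

The view confirms the open fingers straddle the sleeve: the near tip shows at about (288,194) in the scene view, where it was predicted. Descending.

Call:
apply_moves(rows=[-0.0014,-0.0023,0.02,0,0,0,-1,0,0,0.022,0,0,0,-1,0,0,0.022,0,0,0,-1,0,0,0.0216,0,0,0,-1,0,0,0,0,0,0,-1])

```text
time: 3.83
ee_pos: [0.4393, 0.0579, 0.0546]
tool_rot: [0.075, 0.997, -0.0, -0.001]
force: [-0.3, -0.3, 0.1]
width: 0.0856
```

Call:
apply_moves(rows=[0,0,0,0,0,0,-1,0,0,0,0,0,0,-1])

```text
time: 4.0
ee_pos: [0.4415, 0.058, 0.0578]
tool_rot: [0.076, 0.997, 0.001, 0.001]
force: [0.3, 0.6, -0.0]
width: 0.0857
```

```bash
python3 -c "
from h import *
to([.4395,.058,.056])
save('scene','s2.png',(235,140,345,250),5)
"
```

```text
t 4.0 pos [0.4415 0.058  0.0578] tool d [ 0.002  -0.0003  0.0018] yaw_y 81.34 tilt z [ 0.003  0.001 -1.   ] F [ 0.3  0.6 -0. ] w 0.0857
```

View pics/s2.png

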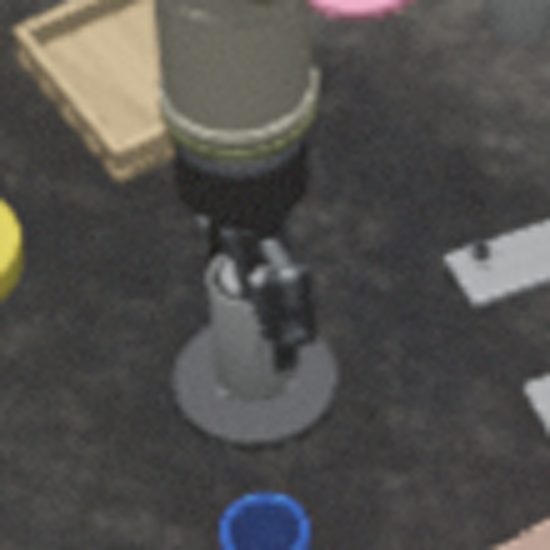

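The sleeve is between the fingers (axis about crop x=247, near finger about 285,310), and nothing is touching. Closing.

Call:
apply_moves(rows=[0,0,0,0,0,0,1,0,0,0,0,0,0,1,0,0,0,0,0,0,1,0,0,0,0,0,0,1,0,0,0,0,0,0,1])

```text
time: 4.47
ee_pos: [0.4406, 0.0575, 0.0564]
tool_rot: [0.076, 0.997, 0.0, 0.0]
force: [-1.5, -0.3, 7.3]
width: 0.0461
```

Call:
apply_moves(rows=[0,0,0,0,0,0,1,0,0,0,0,0,0,1,0,0,0,0,0,0,1,0,0,0,0,0,0,1,0,0,0,0,0,0,1])

```text
time: 4.88
ee_pos: [0.4406, 0.0575, 0.0564]
tool_rot: [0.076, 0.997, 0.0, 0.0]
force: [-1.5, 0.4, 7.2]
width: 0.0462
```

```bash
python3 -c "
from h import *
to([.6295,-.016,.056])
"
```

```text
t 4.88 pos [0.4406 0.0575 0.0564] tool d [-0.1978 -0.0441  0.0005] yaw_y 81.3 tilt z [ 0.001  0.001 -1.   ] F [-1.5  0.4  7.2] w 0.0462
```

Call:
apply_moves(rows=[0,0,0.001,0,0,0,1,-0.003,-0.0015,0,0,0,0,1,-0.005,-0.003,0,0,0,0,1,-0.006,-0.004,0,0,0,0,1,-0.006,-0.004,0,0,0,0,1])

```text
time: 5.3
ee_pos: [0.4588, 0.0435, 0.0562]
tool_rot: [0.075, 0.997, 0.001, 0.001]
force: [-6.2, 5.8, 17.7]
width: 0.0467
```

Call:
apply_moves(rows=[-0.007,-0.005,0,0,0,0,1,-0.007,-0.005,0,0,0,0,1,-0.007,-0.005,0,0,0,0,1,-0.007,-0.005,0,0,0,0,1,-0.007,-0.005,0,0,0,0,1])

```text
time: 5.72
ee_pos: [0.4898, 0.0134, 0.0562]
tool_rot: [0.075, 0.997, 0.001, 0.001]
force: [-5.9, 5.6, 17.6]
width: 0.0465
```

Call:
apply_moves(rows=[-0.007,-0.004,0,0,0,0,1,-0.007,-0.0025,0,0,0,0,1,-0.005,0,0,0,0,0,1,0,0,0,0,0,0,1,0,0,0,0,0,0,1])

```text
time: 6.13
ee_pos: [0.508, 0.0028, 0.0563]
tool_rot: [0.076, 0.997, 0.001, 0.001]
force: [-2.5, 0.0, 16.1]
width: 0.0468
```

```bash
python3 -c "
from h import *
to([.6295,-.016,.056])
save('scene','s3.png',(255,130,415,240),5)
"
```

```text
t 6.13 pos [0.508  0.0028 0.0563] tool d [-0.123  -0.0002  0.0005] yaw_y 81.3 tilt z [ 0.002  0.001 -1.   ] F [-2.5  0.  16.1] w 0.0468
```

View pics/s3.png

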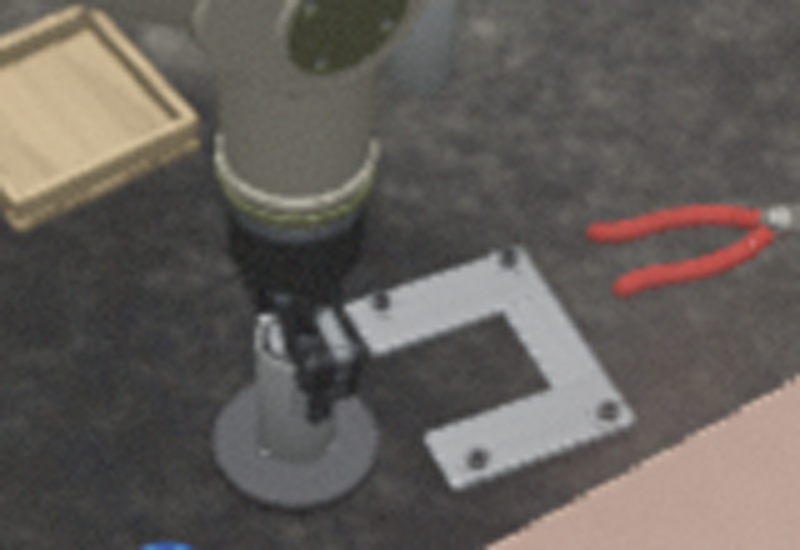

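```bash
python3 -c "
from h import *
f=lambda x,y,z:at_z('scene',(255+x/5-.4,130+y/5-.4),z)[:2]
c=f(296,441,.008); a=f(372,357,.02); b=f(426,436,.02); d=f(508,314,.02); e=f(552,389,.02)
print(c,a,b,d,e)
ax=((d-a)+(e-b)); ax/=np.linalg.norm(ax); n=np.array([-ax[1],ax[0]])
o=(a+b)/2; print('slotw',np.linalg.norm(a-b),'yaw',np.arctan2(ax[1],ax[0]),'lat',(c-o)@n,'along mouth',(c-o)@ax,'lat vs back',(c-(d+e)/2)@n)
"
```

```text
[0.50763642 0.0026292 ] [0.57809278 0.02455606] [ 0.57093763 -0.04478028] [0.66994986 0.00710726] [ 0.65714958 -0.05696368]
slotw 0.06970454359383577 yaw -0.16489747560254142 lat 0.0015902443210169914 along mouth -0.06806309192222137 lat vs back 0.0015902443210169953
```

The mandrel is upright and lined up with the slot (offset about 1.6 mm against roughly 11 mm of play), 123 mm short of home. Pushing in.

Call:
apply_moves(rows=[-0.005,0,0,0,0,0,1,-0.007,0,0,0,0,0,1,-0.007,0,0,0,0,0,1,-0.007,0,0,0,0,0,1,-0.007,0,0,0,0,0,1])

```text
time: 6.6
ee_pos: [0.5397, -0.0019, 0.0563]
tool_rot: [0.076, 0.997, 0.001, -0.0]
force: [-8.9, 1.6, 21.1]
width: 0.0464
```

Call:
apply_moves(rows=[-0.007,0,0,0,0,0,1,-0.007,0,0,0,0,0,1,-0.007,0,0,0,0,0,1,-0.007,0,0,0,0,0,1,-0.007,0,0,0,0,0,1])

```text
time: 7.02
ee_pos: [0.5742, -0.0072, 0.0563]
tool_rot: [0.076, 0.997, 0.001, -0.0]
force: [-8.3, 0.9, 19.3]
width: 0.0468
```

Call:
apply_moves(rows=[-0.007,0,0,0,0,0,1,-0.007,0,0,0,0,0,1,-0.007,0,0,0,0,0,1,-0.007,0,0,0,0,0,1,-0.006,0,0,0,0,0,1])

```text
time: 7.43
ee_pos: [0.608, -0.0124, 0.0563]
tool_rot: [0.076, 0.997, 0.001, 0.0]
force: [-7.5, 2.5, 16.6]
width: 0.0465
```

Call:
apply_moves(rows=[-0.006,0,0,0,0,0,1,-0.005,0,0,0,0,0,1,-0.004,0,0,0,0,0,1,0,0,0,0,0,0,1,0,0,0,0,0,0,1])

```text
time: 7.85
ee_pos: [0.6233, -0.0149, 0.0564]
tool_rot: [0.076, 0.997, 0.0, 0.001]
force: [-2.9, 0.4, 11.9]
width: 0.0463
```

```bash
python3 -c "
from h import *
to([.6295,-.016,.056])
"
```

```text
t 7.85 pos [ 0.6233 -0.0149  0.0564] tool d [-0.0063 -0.0002  0.0004] yaw_y 81.31 tilt z [ 0.002  0.001 -1.   ] F [-2.9  0.4 11.9] w 0.0463
```

Creeping on in 2 mm steps until the back stop is felt.

Call:
apply_moves(rows=[-0.002,0,0,0,0,0,1,-0.002,0,0,0,0,0,1,-0.002,0,0,0,0,0,1,0,0,0,0,0,0,1])

```text
time: 8.18
ee_pos: [0.6287, -0.0157, 0.0563]
tool_rot: [0.076, 0.997, 0.0, 0.0]
force: [-6.5, 0.5, 14.8]
width: 0.0461
```

Call:
apply_moves(rows=[-0.001,0,0,0,0,0,1,-0.001,0,0,0,0,0,1,0,0,0,0,0,0,1])

```text
time: 8.43
ee_pos: [0.6305, -0.016, 0.0563]
tool_rot: [0.076, 0.997, 0.0, 0.0]
force: [-6.6, 0.9, 15.8]
width: 0.0462
```

Call:
apply_moves(rows=[-0.001,0,0,0,0,0,1,-0.001,0,0,0,0,0,1,0,0,0,0,0,0,1])

```text
time: 8.68
ee_pos: [0.6324, -0.0163, 0.0564]
tool_rot: [0.076, 0.997, 0.0, 0.0]
force: [-5.6, 1.4, 15.2]
width: 0.0464
```

Call:
apply_moves(rows=[-0.001,0,0,0,0,0,1,-0.001,0,0,0,0,0,1,0,0,0,0,0,0,1])

```text
time: 8.93
ee_pos: [0.6338, -0.0164, 0.0564]
tool_rot: [0.076, 0.997, 0.001, -0.001]
force: [-9.2, 0.8, 18.7]
width: 0.0465
```

Call:
apply_moves(rows=[-0.001,0,0,0,0,0,1,-0.001,0,0,0,0,0,1,0,0,0,0,0,0,1])

```text
time: 9.18
ee_pos: [0.6345, -0.0165, 0.0563]
tool_rot: [0.076, 0.997, 0.001, -0.002]
force: [-16.3, 2.5, 24.6]
width: 0.0463
```

```bash
python3 -c "
from h import *
to([.6295,-.016,.056])
save('scene','s4.png',(275,120,415,225),5)
"
```

```text
t 9.18 pos [ 0.6345 -0.0165  0.0563] tool d [ 0.005  -0.0002  0.0004] yaw_y 81.33 tilt z [-0.004  0.002 -1.   ] F [-16.3   2.5  24.6] w 0.0463
```

View pics/s4.png

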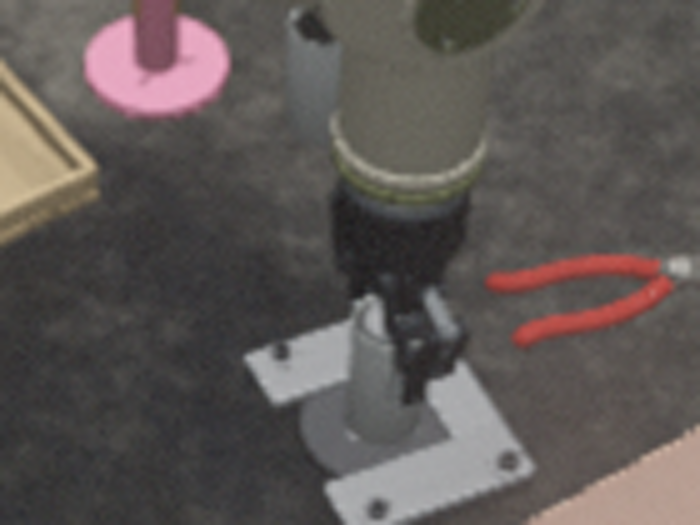

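The stop is felt: horizontal force rose from 6 to 16 N. The picture shows the foot inside the U under both lips, with the sleeve upright at about (378,370) in the crop. I'll relax the push, then pull straight up slowly.

Call:
apply_moves(rows=[0.001,0,0,0,0,0,1,0.001,0,0,0,0,0,1,0,0,-0.001,0,0,0,1,0,0,0,0,0,0,1])

```text
time: 9.57
ee_pos: [0.6339, -0.0164, 0.0565]
tool_rot: [0.076, 0.997, 0.0, -0.0]
force: [-4.5, 1.9, 10.6]
width: 0.0464
```

Call:
apply_moves(rows=[0,0,-0.002,0,0,0,1,0,0,-0.002,0,0,0,1,0,0,-0.002,0,0,0,1,0,0,-0.002,0,0,0,1,0,0,-0.002,0,0,0,1])

```text
time: 9.98
ee_pos: [0.6331, -0.017, 0.0643]
tool_rot: [0.076, 0.997, -0.0, -0.001]
force: [1.7, -1.6, -15.6]
width: 0.0461
```

```bash
python3 -c "
from h import *
to([.6325,-.0162,.1665])
"
```

```text
t 9.98 pos [ 0.6331 -0.017   0.0643] tool d [ 0.0009  0.0006 -0.1022] yaw_y 81.3 tilt z [-0.002 -0.001 -1.   ] F [  1.7  -1.6 -15.6] w 0.0461
```

Call:
apply_moves(rows=[0,0,-0.004,0,0,0,1,0,0,-0.004,0,0,0,1,0,0,-0.004,0,0,0,1,0,0,-0.004,0,0,0,1,0,0,-0.004,0,0,0,1])

```text
time: 10.4
ee_pos: [0.6339, -0.0166, 0.086]
tool_rot: [0.076, 0.997, 0.0, -0.0]
force: [-0.0, -0.1, -14.9]
width: 0.0461
```

```bash
python3 -c "
from h import *
to([.6325,-.0162,.1665])
save('scene','s5.png',(275,110,415,215),5)
"
```

```text
t 10.4 pos [ 0.6339 -0.0166  0.086 ] tool d [ 0.0015  0.0002 -0.0805] yaw_y 81.32 tilt z [-0.  0. -1.] F [ -0.   -0.1 -14.9] w 0.0461
```

View pics/s5.png

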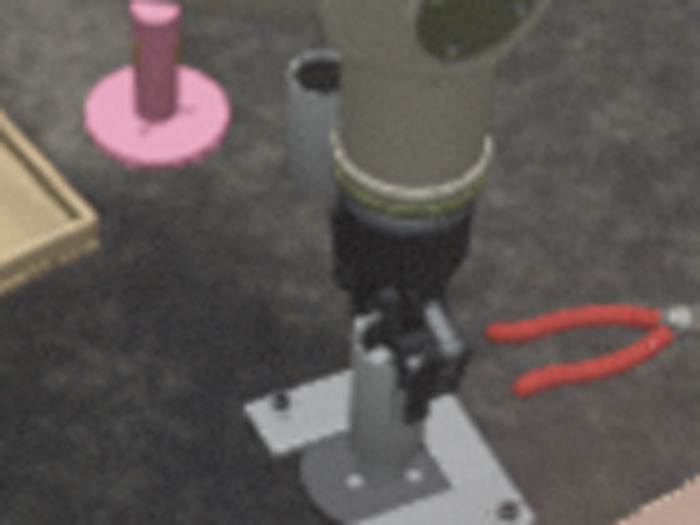

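The sleeve is sliding off: the seat pads are exposed at about (355,480) and (413,475), and the foot is held in the fork. Continuing up.

Call:
apply_moves(rows=[0,0,-0.005,0,0,0,1,0,0,-0.005,0,0,0,1,0,0,-0.005,0,0,0,1,0,0,-0.005,0,0,0,1,0,0,-0.005,0,0,0,1])

```text
time: 10.87
ee_pos: [0.634, -0.0167, 0.1112]
tool_rot: [0.076, 0.997, 0.0, -0.0]
force: [-1.0, 0.3, -14.0]
width: 0.046
```

Call:
apply_moves(rows=[0,0,-0.005,0,0,0,1,0,0,-0.005,0,0,0,1,0,0,-0.005,0,0,0,1,0,0,-0.005,0,0,0,1,0,0,-0.005,0,0,0,1])

```text
time: 11.28
ee_pos: [0.6354, -0.017, 0.1379]
tool_rot: [0.076, 0.997, 0.0, 0.002]
force: [-1.5, 0.5, -1.6]
width: 0.0461
```

Call:
apply_moves(rows=[0,0,-0.006,0,0,0,1,0,0,-0.006,0,0,0,1,0,0,-0.007,0,0,0,1,0,0,-0.007,0,0,0,1,0,0,-0.007,0,0,0,1])

```text
time: 11.7
ee_pos: [0.6345, -0.0168, 0.17]
tool_rot: [0.076, 0.997, 0.0, 0.001]
force: [0.8, -0.2, -0.7]
width: 0.0465
```

Call:
apply_moves(rows=[0,0,-0.007,0,0,0,1,0,0,-0.007,0,0,0,1,0,0,0,0,0,0,1,0,0,0,0,0,0,1])

```text
time: 12.03
ee_pos: [0.6344, -0.0168, 0.1831]
tool_rot: [0.076, 0.997, 0.0, 0.0]
force: [0.0, 0.1, -1.2]
width: 0.0464
```

```bash
python3 -c "
from h import *
to([.52,.3225,.18])
save('scene','s6.png',(255,60,415,225),4)
"
```

```text
t 12.03 pos [ 0.6344 -0.0168  0.1831] tool d [0.1643 0.3182 0.0031] yaw_y 81.31 tilt z [ 0.001  0.    -1.   ] F [ 0.   0.1 -1.2] w 0.0464
```

View pics/s6.png

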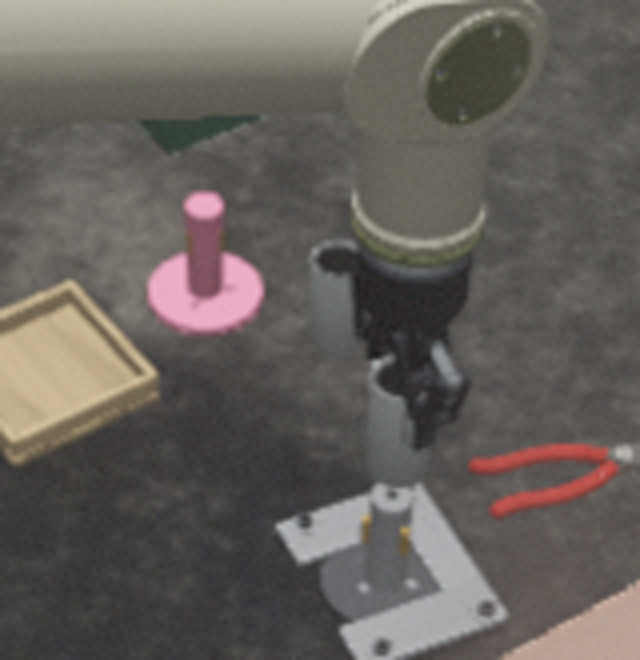

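The sleeve is clear of the post and the mandrel is left in the fork, foot at about crop (375,580). Checking for slip in the grip, then carrying it to the tray.

```bash
python3 -c "
from h import *
for z in (.1401,.2311): print((proj('scene',[[.6344,-.0168,z]])[0]-[255,60])*4)
"
```

```text
[395.04999587 464.20291425]
[402.78143213 376.70148641]
```

Call:
apply_moves(rows=[0.008,0.0155,0,0,0,0,1,0.0137,0.0265,0,0,0,0,1,0.0137,0.0265,0,0,0,0,1,0.0137,0.0265,0,0,0,0,1,0.0137,0.0265,0,0,0,0,1])

```text
time: 12.5
ee_pos: [0.5895, 0.1139, 0.1821]
tool_rot: [0.076, 0.997, -0.0, -0.0]
force: [0.6, 0.1, -1.1]
width: 0.0463
```

Call:
apply_moves(rows=[0.0137,0.0265,0,0,0,0,1,0.0137,0.0265,0,0,0,0,1,0.0137,0.0265,0,0,0,0,1,0.0137,0.0265,0,0,0,0,1,0.0137,0.0265,0,0,0,0,1])

```text
time: 12.92
ee_pos: [0.5418, 0.2553, 0.1822]
tool_rot: [0.076, 0.997, -0.0, -0.0]
force: [1.0, 0.5, -1.7]
width: 0.046
```

Call:
apply_moves(rows=[0.0137,0.0265,0,0,0,0,1,0.0137,0.0265,0,0,0,0,1,0.005,0.0105,0,0,0,0,1,0,0,0,0,0,0,1,0,0,0,0,0,0,1])

```text
time: 13.33
ee_pos: [0.5201, 0.3215, 0.1821]
tool_rot: [0.075, 0.997, -0.0, -0.0]
force: [-0.2, -1.0, -0.9]
width: 0.0461
```

```bash
python3 -c "
from h import *
to([.52,.3225,.05])
save('scene','s7.png',(215,60,375,225),4)
"
```

```text
t 13.33 pos [0.5201 0.3215 0.1821] tool d [0.0002 0.0011 0.1321] yaw_y 81.36 tilt z [-0.001 -0.001 -1.   ] F [-0.2 -1.  -0.9] w 0.0461
```

View pics/s7.png

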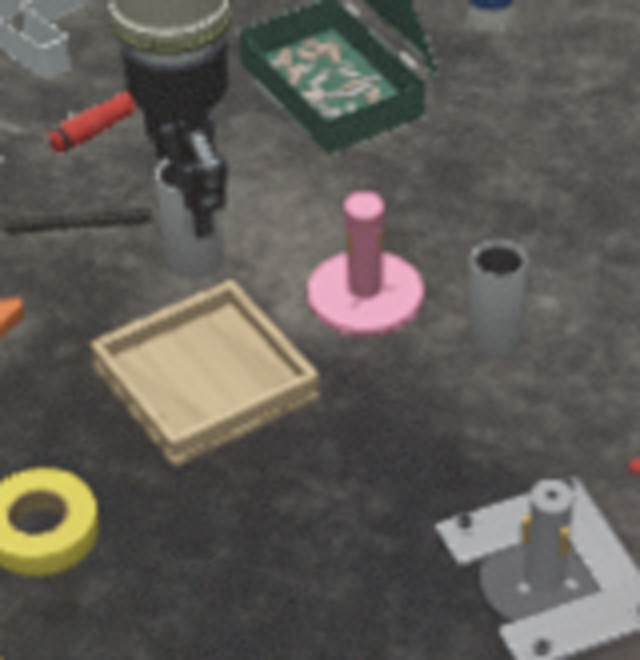

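The sleeve is held upright above the tray with no slip (its bottom edge is where predicted), and the mandrel is standing home in the fork at about crop (550,540). Lowering.

Call:
apply_moves(rows=[0,0.001,0.015,0,0,0,1,0,0,0.025,0,0,0,1,0,0,0.025,0,0,0,1,0,0,0.022,0,0,0,1,0,0,0.015,0,0,0,1])

```text
time: 13.8
ee_pos: [0.5206, 0.3199, 0.0784]
tool_rot: [0.077, 0.997, -0.001, -0.001]
force: [-0.3, 0.1, -1.3]
width: 0.0465
```

Call:
apply_moves(rows=[0,0,0.008,0,0,0,1,0,0,0.006,0,0,0,1,0,0,0.003,0,0,0,1,0,0,0,0,0,0,1,0,0,0,0,0,0,1])

```text
time: 14.22
ee_pos: [0.521, 0.3228, 0.0646]
tool_rot: [0.076, 0.997, 0.0, 0.001]
force: [0.5, 0.1, -1.1]
width: 0.046
```

```bash
python3 -c "
from h import *
to([.52,.3225,.05])
save('scene','s8.png',(205,90,315,200),5)
"
```

```text
t 14.22 pos [0.521  0.3228 0.0646] tool d [ 0.001  -0.0004  0.0146] yaw_y 81.29 tilt z [ 0.001  0.001 -1.   ] F [ 0.5  0.1 -1.1] w 0.046
```

View pics/s8.png

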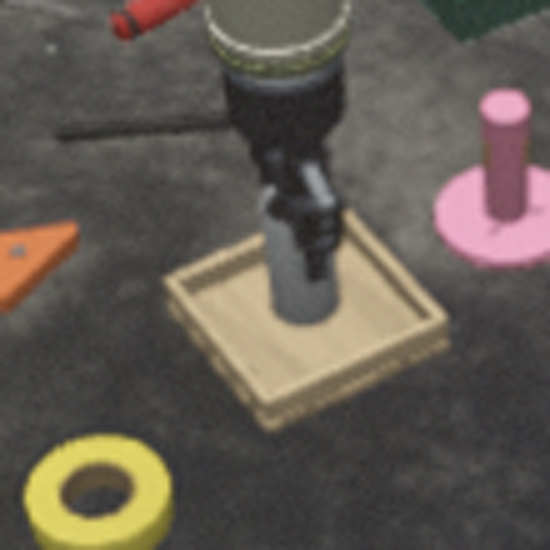

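The sleeve is centred over the tray floor at about (305,305). Lowering gently until contact.

Call:
apply_moves(rows=[0,0,0.004,0,0,0,1,0,0,0.003,0,0,0,1,0,0,0.002,0,0,0,1,0,0,0.002,0,0,0,1,0,0,0,0,0,0,1])

```text
time: 14.68
ee_pos: [0.5201, 0.3226, 0.0522]
tool_rot: [0.076, 0.997, -0.0, -0.0]
force: [-0.5, -0.1, -1.0]
width: 0.0464
```

Call:
apply_moves(rows=[0,0,0.001,0,0,0,1,0,0,0.001,0,0,0,1,0,0,0.001,0,0,0,1,0,0,0,0,0,0,1])

```text
time: 15.02
ee_pos: [0.5206, 0.3228, 0.0502]
tool_rot: [0.076, 0.997, 0.0, 0.0]
force: [-1.0, -1.6, 3.3]
width: 0.0464
```

Contact is felt (about +3 to 4 N). Opening.

Call:
apply_moves(rows=[0,0,0,0,0,0,-0.2,0,0,0,0,0,0,-0.4,0,0,0,0,0,0,-0.7,0,0,0,0,0,0,-1,0,0,0,0,0,0,-1])

```text
time: 15.43
ee_pos: [0.5204, 0.3228, 0.0497]
tool_rot: [0.076, 0.997, 0.0, -0.0]
force: [1.5, 0.5, 0.6]
width: 0.0854
```

Call:
apply_moves(rows=[0,0,0,0,0,0,-1,0,0,-0.005,0,0,0,-1,0,0,-0.01,0,0,0,-1,0,0,-0.015,0,0,0,-1,0,0,-0.02,0,0,0,-1])

```text
time: 15.85
ee_pos: [0.52, 0.3223, 0.1001]
tool_rot: [0.076, 0.997, -0.001, -0.001]
force: [0.4, -0.0, -0.2]
width: 0.0852
```

Call:
apply_moves(rows=[0,0,-0.025,0,0,0,-1,0,0,-0.03,0,0,0,-1,0,0,-0.03,0,0,0,-1,0,0,-0.03,0,0,0,-1,0,0,0,0,0,0,-1])

```text
time: 16.27
ee_pos: [0.5228, 0.324, 0.2226]
tool_rot: [0.076, 0.997, 0.004, 0.004]
force: [1.0, 0.3, 1.0]
width: 0.0858
```

```bash
python3 -c "
from h import *
to([.52,.3225,.05])
save('scene','s9.png',(205,80,405,230),4)
"
```

```text
t 16.27 pos [0.5228 0.324  0.2226] tool d [ 0.0037 -0.0032  0.1725] yaw_y 81.29 tilt z [ 0.008  0.006 -1.   ] F [1.  0.3 1. ] w 0.0858
```

View pics/s9.png

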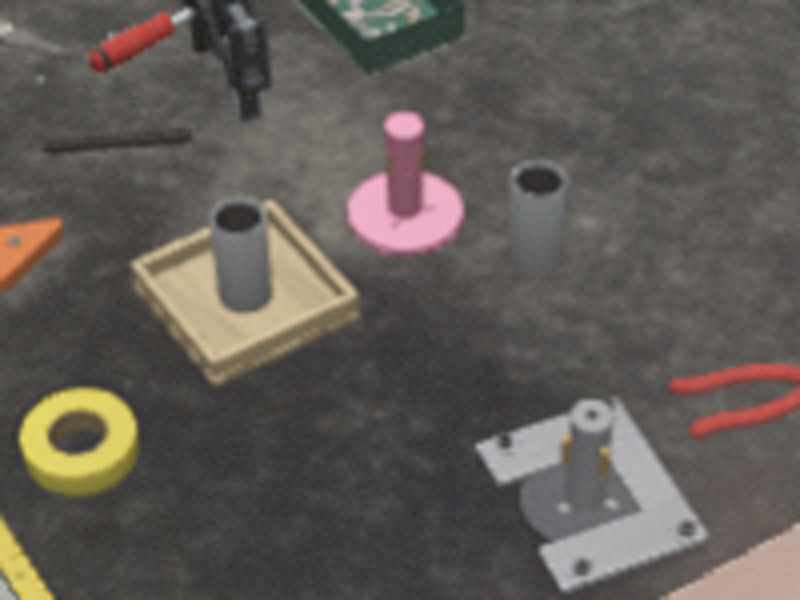

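The sleeve stands upright in the tray at about (243,255), and the mandrel is in the fork at about (590,470). One numeric check of home, then hand in.

```bash
python3 -c "
from h import *
p=at_z('scene',(205+592/4-.4,80+414/4-.4),.108)[:2]; d=p-np.array([.6295,-.016]); c,s=np.cos(-.154),np.sin(-.154)
print(p, 'fork frame',d@[c,s],d@[-s,c])
p=at_z('scene',(205+240/4-.4,80+216/4-.4),.098)[:2]; print('sleeve top',p)
arm.capture('scene'); print(np.round(arm.get_state()['qd'],3)); print(arm.finish_job())
"
```

```text
[ 0.63356303 -0.01531372] fork frame 0.0039096730585520025 0.0013013980631138074
sleeve top [0.52326366 0.323656  ]
[ 0.003  0.03  -0.007  0.048 -0.001 -0.013  0.002]
the job is handed in; nothing more can be done
None
```

The job is done and handed in at about 16.4 s of robot time. I gripped the grey sleeve on its mandrel and slid both into the fork, keeping a light downward force, until the back stop was felt. Then I pulled the sleeve straight up (about 15 N) and set it down in the tray on contact before letting go.

**Last checks:**
- **Mandrel:** the picture shows it upright in the fork with its foot under both lips. It measured about +4 mm along and 1 mm across in the fork frame. The stop is at +3 mm, so that agrees within the 2 mm calibration.
- **Sleeve:** it stands upright in the tray, about 3 mm from the centre, with the gripper open and well clear.
- **Foot during the pull:** the foot is 10 mm thick and the lips are 14 mm up, so it may have lifted up to about 4 mm until the lips held it. I did not measure that; the pictures show the foot held in the fork during and after the pull.

No check failed.

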